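# Close up the parts chest

### The arm

A 6-joint arm with a two-finger parallel gripper is mounted at the origin on a cart in front of the work surface, level with it; the furniture and walls round the work are solid. World frame = base frame: x ahead of the robot, y to its left, z up, the work surface at z = 0. Lengths are in m, angles in rad, forces in N, time in s.
With the tool pointing down it reaches from about 0.375 to 0.975 m from the base axis. Payload 3.8 kg.
Tool frame: the origin (TCP) lies at the very end of the fingers, on their centre line; the grasp point (between the pads) lies 19 mm behind it; z points along the fingers, x is the direction in which the jaws open and shut, and the axes are right-handed (so a half turn about z gives the same grasp; the last joint's range is limited). The gripper opens to 85 mm and grips with 20 to 120 N. Pads are 22 mm wide; open, the fingers measure 114 mm over their backs; the gripper's body (76 mm by 85 mm) begins 54 mm behind the grasp point. The pads swing forward as they close: fully open they stand 13 mm farther back than shut.
Start: joints at [-1.323, 0.264, 1.604, -0, 1.274, -0.037], TCP at [0.19, -0.648, 0.231] pointing down, gripper open.
Joint ranges: [-2.63, 2.63], [-0.94, 2.18], [0.31, 2.57], [-1.31, 4.45], [0, 2.66], [-2.55, 2.55]. Speed limits (rad/s): [2.57, 2.57, 3.14, 3.14, 3.14, 3.14].

### API

Orientations are given as a rotation vector (axis times angle).
In Python, from workcell import bot gives the robot as it stands.
- The arm moves only by the tool carry_out, never from a script. Its argument "deltas" is a list of rows, each an object with "delta_pos": the shift along the tool's x, y, z in m, a list of three; "dr": the turn, a rotation vector about the tool's x, y, z in rad, a list of three. A call has 1 to 10 rows; each row shifts and turns the commanded pose from where the row before left it, along the tool's axes as they then stand; what a row does not reach is not made up. A row lasts 1/8 s, in which the tool goes at most 62.5 mm and 10.7 degrees, less where a joint would pass 70% of its speed; a pose out of reach is approached as far as the arm can. A call is refused whole if a number of a shift passes 0.0625 or a number of a turn 0.188, either way. A call with a gripper value outside its range is refused whole. "grip" is the opening, from 0 (shut) to 1 (fully open), set as the call begins (left out, the last holds). The fingers move at their own pace and stop on an object; "force" is the grip in N (left out, the last holds). Time passes only in rows, so rows that do not move let the fingers close. It gives the time, the measured TCP pose, the force and the opening at its end, in the units of the state.
- bot.read_state(): the state, without advancing time (a new reading comes with each control period).
- bot.read_camera(name): name is "scene" or "top" or "wrist"; returns a dict with "frame" (384x512x3 uint8, red, green, blue), "K" (3x3 intrinsics, pixels), "xyz" and "attitude" of the camera in the world; the wrist camera has in their place "hand_eye" (4x4, takes a point from camera to tool coordinates, whose origin is the TCP and whose axes are the tool frame's). Camera axes: x right, y down, z forward; pixel columns grow to the right and rows downward; lengths in m; the calibration is good to about 2 mm. A picture is of the moment at which its call begins: read the wrist's pose just before it. There is no depth.
- bot.finish_job(): hands the job in, once; it reports no verdict.
The state is a dict: "time": time; "q": joint angles; "joint_vel": joint speeds; "joint_torque": joint torques, N m; "tool_pos": TCP position; "tcp_rot": TCP orientation; "wrist_force": force on the tool from outside, world axes, zero at the start; "torque": the same for the moment, N m; "width": opening from 0.0 (shut) to 1.0 (fully open).
Only numpy, scipy, OpenCV 4.12 (cv2) and the standard library are available. Lean on these libraries where they do the work, as an engineer would, in place of code of your own. Each camera call takes 0.05 s, during which the arm holds its last target.

### The job

Close up the small metal parts chest with the fingertips: first push its open drawer fully home, then push its raised lid down until it is fully shut. Only push: do not grip, pull or lift anything. The steel ring stays lying in the chest's top tray, and the cup, the spool and the bronze block standing around stay where they are.

Things in the scene. Friction and masses are not known exactly. Their poses are not given: they have to be found in the camera images.
- parts_chest: Grey metal parts chest fixed to the bench, 140 (its x) x 130 (its y) x 105 mm high without the lid. Origin: centre of its underside, on the bench top. Its own -x side is the front, where the drawer comes out; its z is up. It faces the robot's right (world -y), give or take 20 degrees. Screw ears stick out 15 mm from its y sides. Under the lid is an open tray, floor 72 mm above the bench.
- drawer (a joint): How far the drawer stands out along the chest's own -x, in m: 0 = fully home, greater = further out; stop at 0.095. It starts 0.045 to 0.075 out. It slides with about 1.5 N of friction, stays where it is left, and does not spring back.
- drawer_face (a point): Centre of the drawer's flat front plate (126 mm wide, 54 mm tall, from 12 to 66 mm above the bench), on its outer surface; it moves with the drawer and lies 78 mm in front of the chest's origin when the drawer is home. A knob of 18 mm diameter at this point sticks out 16 mm further. Push knob or plate along the chest's +x. A few ferrules in the drawer are fixed.
- lid (a joint): Opening angle of the lid in rad: 0 = shut and level, 1.57 = upright. It starts 0.8 to 1.2 open, leaning over the tray, hinged along the chest's rear (+x) top edge; it swings down toward the chest's front. A stiff hinge holds it at any angle; 2 to 3 N on its outer face near the free edge moves it.
- lid_hinge (a point): Middle of the lid's hinge axis, 106 mm above the bench, at the chest's rear edge (chest x = +70 mm). The axis runs along the chest's y.
- lid_edge (a point): Middle of the lid's free edge, on its outer (upper) face; 146 mm from the hinge axis. The lid is a plate 146 x 134 x 6 mm whose outer face lies 6 mm beyond the axis; shut, its top lies 112 mm above the bench. A thin tab 44 mm wide sticks out 11 mm past the free edge.
- steel_ring: Brown steel ring, 75 mm across, 21 mm tall, lying loose in the chest's top tray. Origin: centre of its underside. Stays there.
- steel_cup: Bystander: stainless cup, 70 mm across, 85 mm tall, loose. Origin: centre of its underside.
- solder_spool: Bystander: spool of solder wire, 65 mm across, 46 mm tall, standing loose. Origin: centre of its underside.
- bronze_block: Bystander: flat bronze block 61 x 85 x 10 mm, loose. Origin: centre of its underside.

How it is judged:
By the outcome, as a careful person would: the job done as asked, in the order asked, and still so for the second after the job is handed in, with the robot touching nothing.
It also fails if it takes over 48 s, if anything falls off the work surface, if the arm or the gripper's body presses on something with over 40 N, if the wrist force passes 120 N, or if a joint passes its speed limit or range.

## Working session

There is one attempt and no reset: what is moved stays moved. The work goes in short steps, Python scripts to look and compute and a tool call to move; the robot and the scene stay as the last step left them, time stands still between calls to the robot, and variables do not carry over. Pictures are saved under pics/ and viewed, and the job is handed in when it is done.

Besides the shell and the picture viewer there is one more tool, called after ">>>" by a JSON object that holds its "op" and its "data". carry_out: Moves the arm, as the interface text tells. Its arguments: {"type":"object","properties":{"deltas":{"type":"array"},"grip":{"type":"number"},"force":{"type":"number"}},"required":["deltas"]}

```bash
mkdir -p pics
cat > look.py <<'E'
from workcell import bot
import cv2,sys,pickle
tag=sys.argv[1]
for n in sys.argv[2:]:
    s=bot.read_state(); c=bot.read_camera(n)
    cv2.imwrite(f"pics/{n}_{tag}.png",cv2.resize(c["frame"][:,:,::-1],(768,576),interpolation=cv2.INTER_CUBIC))
    c["state"]=s; pickle.dump(c,open(f"pics/{n}_{tag}.pkl","wb"))
    print(n,c["K"].tolist(),c.get("xyz"),c.get("attitude"),c.get("hand_eye"))
s=bot.read_state(); print(s["time"],s["tool_pos"],s["tcp_rot"],s["wrist_force"],s["width"])
E
python3 look.py a scene top
```

```text
scene [[497.08591590881406, 0.0, 260.8002707073267], [0.0, 497.08591590881406, 192.48848286128057], [0.0, 0.0, 1.0]] [ 1.52118149 -0.4565415   0.8059616 ] [-1.82399501 -1.2704648   0.70901505] None
top [[348.38162688643956, 0.0, 253.79806863579446], [0.0, 348.38162688643956, 194.02428584277095], [0.0, 0.0, 1.0]] [ 0.37189054 -0.04570378  1.19182924] [-2.19254554  2.17456175 -0.09494717] None
0.1 [ 0.18949093 -0.64716051  0.23007937] [-2.51312964  1.88295342  0.00251457] [-0.40299047 -0.50798519  0.33124157] 1.0032310745432698
```

View pics/scene_a.png

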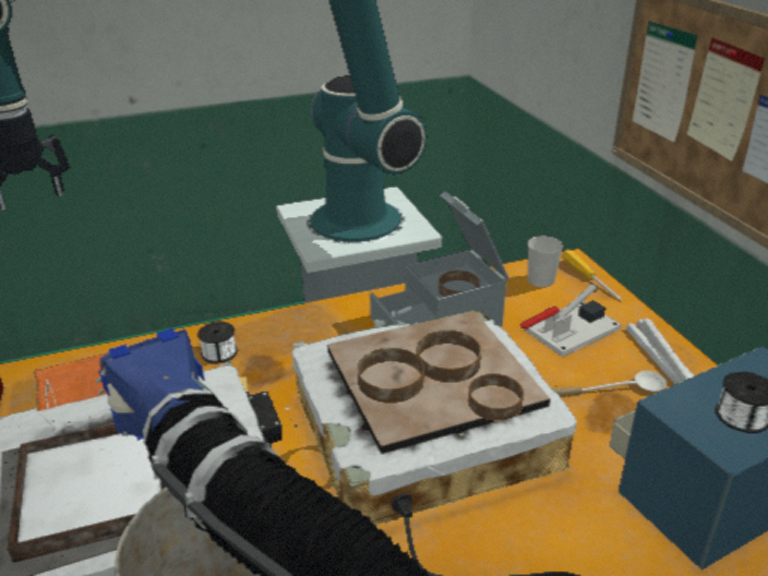

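View pics/top_a.png

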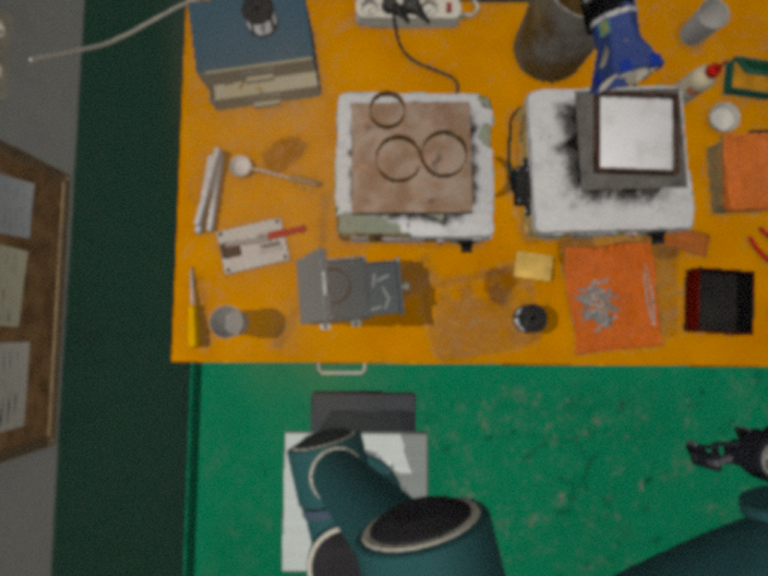

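```bash
cat > util.py <<'E'
import pickle,cv2,numpy as np
from scipy.spatial.transform import Rotation as R
def load(n): return pickle.load(open(f"pics/{n}.pkl","rb"))
def campose(c):
    if c.get("xyz") is not None: return R.from_rotvec(c["attitude"]).as_matrix(),np.array(c["xyz"])
    s=c["state"];T=np.eye(4);T[:3,:3]=R.from_rotvec(s["tcp_rot"]).as_matrix();T[:3,3]=s["tool_pos"]
    M=T@np.array(c["hand_eye"]);return M[:3,:3],M[:3,3]
def proj(c,P):
    Rm,t=campose(c);p=(np.atleast_2d(P)-t)@Rm;q=p@np.array(c["K"]).T
    return q[:,:2]/q[:,2:]
def ray(c,uv,z):
    Rm,t=campose(c);d=Rm@np.linalg.solve(np.array(c["K"]),[uv[0],uv[1],1]);return t+d*(z-t[2])/d[2]
def crop(n,x0,y0,x1,y1,out,c=None):
    c=c or load(n);f=c["frame"][y0:y1,x0:x1,::-1]
    k=min(800//(x1-x0),600//(y1-y0));cv2.imwrite(out,cv2.resize(f,None,fx=k,fy=k,interpolation=cv2.INTER_CUBIC));print(out,"scale",k,"origin",x0,y0)
E
python3 - <<'E'
from util import *
crop("top_a",120,150,300,250,"pics/top_a_c.png")
crop("scene_a",235,115,395,235,"pics/scene_a_c.png")
t=load("top_a")
for uv in [(152,214),(353,212),(355,177)]: print(uv,ray(t,uv,0))
E
```

```text
pics/top_a_c.png scale 4 origin 120 150
pics/scene_a_c.png scale 5 origin 235 115
(152, 214) [0.39655538 0.29332371 0.        ]
(353, 212) [ 0.40897023 -0.39344018  0.        ]
(355, 177) [ 5.29780393e-01 -4.02160817e-01  2.22044605e-16]
```

View pics/top_a_c.png

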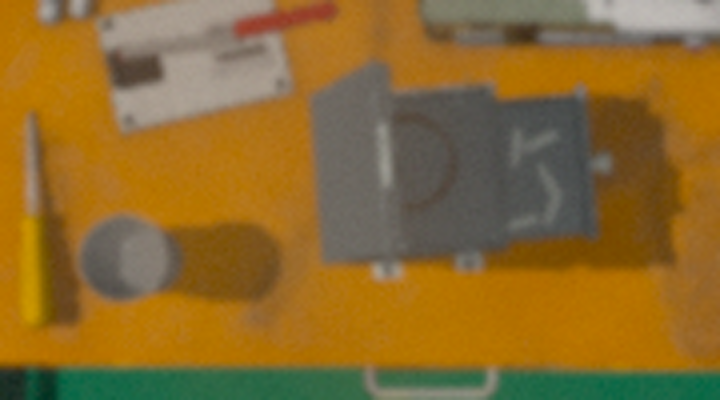

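View pics/scene_a_c.png

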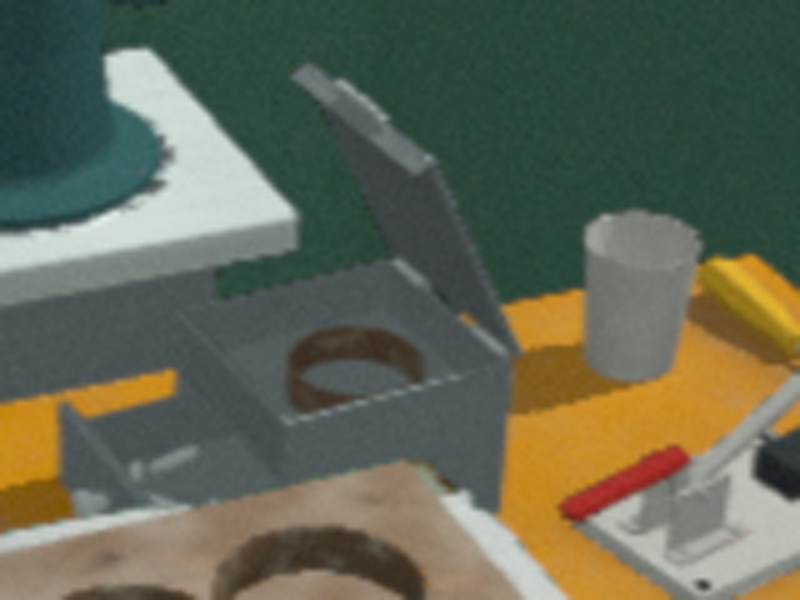

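```bash
cat > fit.py <<'E'
from util import *
from scipy.optimize import least_squares
t=load("top_a");s=load("scene_a")
def W(p,P):
    x,y,yaw=p[:3];P=np.atleast_2d(P);c,sn=np.cos(yaw),np.sin(yaw)
    return np.c_[x+c*P[:,0]-sn*P[:,1],y+sn*P[:,0]+c*P[:,1],P[:,2]]
def lid(th,r,yy,o): # r from hinge toward free edge, o outward normal
    return [.070-r*np.cos(th)+o*np.sin(th),yy,.106+r*np.sin(th)+o*np.cos(th)]
def model(p,k):
    d,th=p[3],p[4]
    return {"cf-":[-.07,-.065,.105],"cf+":[-.07,.065,.105],"cr-":[.07,-.065,.105],
     "df-":[-.078-d,-.063,.066],"df+":[-.078-d,.063,.066],"kn":[-.094-d,0,.039],
     "lo-":lid(th,.146,-.067,.006),"lo+":lid(th,.146,.067,.006),"li-":lid(th,.146,-.067,0),"li+":lid(th,.146,.067,0),
     "lh-":lid(th,0,-.067,.006),"lh+":lid(th,0,.067,.006)}[k]
T={"cf-":(495,88),"cf+":(508,248),"df-":(583,92),"df+":(597,237),"kn":(609,163),"lo-":(388,62)}
T.update({"lh-":(312,95),"lh+":(322,262)})
S={"cf-":(290,425),"cf+":(180,315),"lo-":(437,160),"lo+":(310,65),"li-":(420,172),"li+":(295,75),"df+":(62,405)}
def res(p,names=False):
    r=[]
    for D,c,o,k in((T,t,(120,150),4),(S,s,(235,115),5)):
        for n,uv in D.items():
            q=proj(c,W(p,model(p,n)))[0]; r.append((n,q-(np.array(o)+np.array(uv)/k)))
    return r if names else np.concatenate([a for _,a in r])
if __name__=="__main__":
    o=least_squares(res,[.42,.1,1.57,.06,1.0],loss="soft_l1",f_scale=1.)
    print(o.x)
    for n,a in res(o.x,True): print(n,a.round(2))
    np.save("fit.npy",o.x)
    p=o.x
    for k in ["kn","lo-","lo+"]: print(k,W(p,model(p,k)))
    for nm,c,box in(("top_a",t,(120,150,300,250)),("scene_a",s,(235,115,395,235))):
        x0,y0,x1,y1=box;k=min(800//(x1-x0),600//(y1-y0));im=cv2.resize(c["frame"][y0:y1,x0:x1,::-1],None,fx=k,fy=k,interpolation=cv2.INTER_CUBIC)
        def L(a,b,col=(0,255,0)):
            q=((proj(c,W(p,[a,b]))-[x0,y0])*k).astype(int);cv2.line(im,tuple(map(int,q[0])),tuple(map(int,q[1])),col,1)
        for z in(0,.105):
            B=[[-.07,-.065,z],[.07,-.065,z],[.07,.065,z],[-.07,.065,z]]
            for i in range(4):L(B[i],B[(i+1)%4])
        for oo in(0,.006):
            B=[lid(p[4],0,-.067,oo),lid(p[4],.146,-.067,oo),lid(p[4],.146,.067,oo),lid(p[4],0,.067,oo)]
            for i in range(4):L(B[i],B[(i+1)%4],(0,0,255))
        B=[[-.078-p[3],a,b] for a,b in((-.063,.012),(.063,.012),(.063,.066),(-.063,.066))]
        for i in range(4):L(B[i],B[(i+1)%4],(255,0,255))
        cv2.imwrite(f"pics/{nm}_ov.png",im)
E
python3 fit.py
```

```text
[0.46459945 0.04588458 1.65191494 0.06503746 1.08586867]
cf- [-0.54 -2.04]
cf+ [-0.85 -0.8 ]
df- [ 0.13 -2.25]
df+ [-0.41  0.05]
kn [-0.47 -0.41]
lo- [-2.85 -1.43]
lh- [-1.17 -1.29]
lh+ [-1.07 -0.28]
cf- [-1.59 -1.13]
cf+ [-1.3  -2.14]
lo- [-1.78  0.28]
lo+ [-1.71 -1.22]
li- [-0.29 -0.69]
li+ [-0.48 -1.91]
df+ [-1.19 -1.93]
kn [[ 0.47748621 -0.11262991  0.039     ]]
lo- [[0.53079158 0.0585409  0.23796433]]
lo+ [[0.39723221 0.04768292 0.23796433]]
```

View pics/top_a_ov.png

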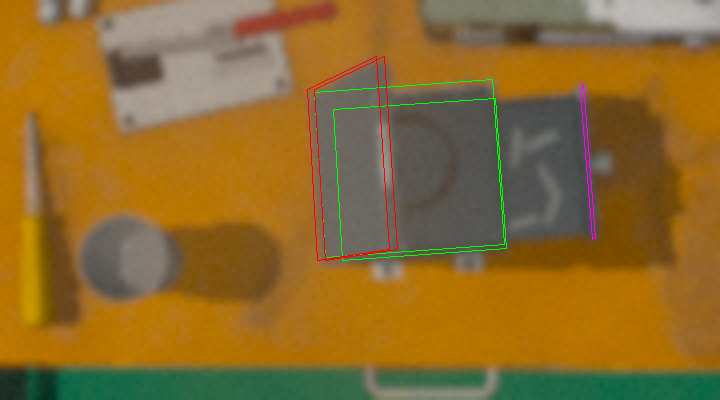

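View pics/scene_a_ov.png

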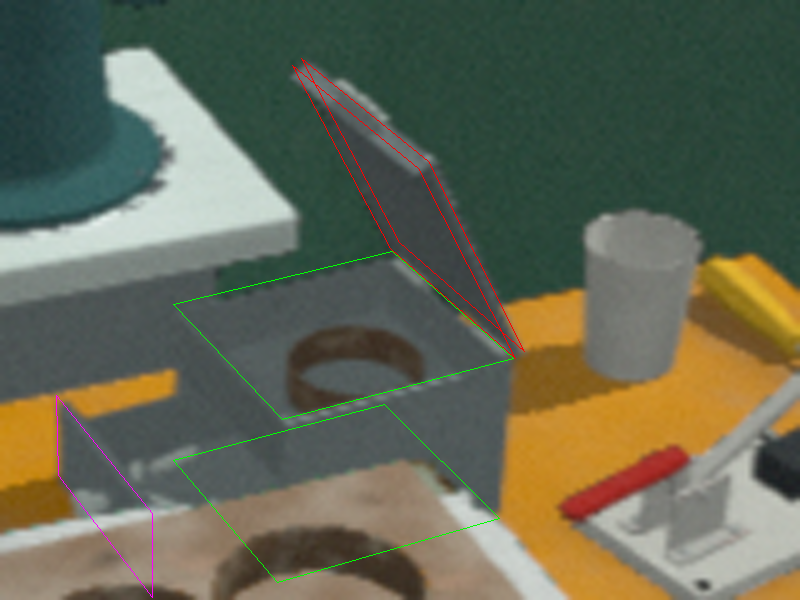

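```bash
cat > plan.py <<'E'
from util import *
from workcell import bot
from fit import W,lid
p=np.load("fit.npy")
ex=np.array([np.cos(p[2]),np.sin(p[2]),0]);ez=np.array([0,0,1.])
def Rt(phi):
    z=np.sin(phi)*ex-np.cos(phi)*ez;x=-(np.cos(phi)*ex+np.sin(phi)*ez);return np.c_[x,np.cross(z,x),z]
def show(wps,pose=None):
    "wps: list of (pos,Rm,nrows)"
    s=bot.read_state();P=np.array(s["tool_pos"]);M=R.from_rotvec(s["tcp_rot"]).as_matrix()
    for pos,Rm,n in wps:
        for i in range(n):
            k=n-i
            dp=M.T@((pos-P)/k);dr=R.from_matrix(M.T@Rm).as_rotvec()/k
            dp=dp.round(4);dr=dr.round(3)
            print('{"delta_pos":%s,"dr":%s},'%((dp+0).tolist(),(dr+0).tolist()))
            P=P+M@dp;M=M@R.from_rotvec(dr).as_matrix()
    print("end",P.round(4))
def state():
    s=bot.read_state();M=R.from_rotvec(s["tcp_rot"]).as_matrix();d=np.array(s["tool_pos"])-[p[0],p[1],0]
    ey=np.cross(ez,ex);print("t",round(s["time"],2),"chest xyz",(d@ex).round(4),(d@ey).round(4),d[2].round(4),"F ex,ey,z",[round(float(np.dot(s["wrist_force"],a)),2) for a in(ex,ey,ez)],"rel",M.T.round(2).tolist())
E
cat > a.py <<'E'
from plan import *
kn=W(p,[-.094-p[3],0,.033])[0];print(kn)
pre=kn-ex*.065
phi=np.radians(25)
show([(np.array([.40,-.42,.21]),Rt(phi),9),(pre+[0,-.02,.15],Rt(phi),9)])
E
python3 a.py
```

```text
[ 0.47748621 -0.11262991  0.033     ]
{"delta_pos":[-0.0176, -0.0295, 0.0023],"dr":[0.005, -0.048, 0.022]},
{"delta_pos":[-0.0182, -0.0291, 0.0033],"dr":[0.005, -0.048, 0.022]},
{"delta_pos":[-0.0186, -0.0287, 0.0043],"dr":[0.005, -0.048, 0.022]},
{"delta_pos":[-0.019, -0.0283, 0.0053],"dr":[0.005, -0.048, 0.022]},
{"delta_pos":[-0.0194, -0.0278, 0.0064],"dr":[0.005, -0.048, 0.022]},
{"delta_pos":[-0.0196, -0.0274, 0.0075],"dr":[0.005, -0.048, 0.023]},
{"delta_pos":[-0.0199, -0.0269, 0.0086],"dr":[0.005, -0.048, 0.022]},
{"delta_pos":[-0.02, -0.0264, 0.0096],"dr":[0.005, -0.048, 0.023]},
{"delta_pos":[-0.0201, -0.0258, 0.0108],"dr":[0.005, -0.049, 0.022]},
{"delta_pos":[-0.0204, -0.0112, 0.0128],"dr":[0.0, 0.0, 0.0]},
{"delta_pos":[-0.0204, -0.0112, 0.0128],"dr":[0.0, 0.0, 0.0]},
{"delta_pos":[-0.0204, -0.0112, 0.0128],"dr":[0.0, 0.0, 0.0]},
{"delta_pos":[-0.0204, -0.0112, 0.0128],"dr":[0.0, 0.0, 0.0]},
{"delta_pos":[-0.0204, -0.0112, 0.0129],"dr":[0.0, 0.0, 0.0]},
{"delta_pos":[-0.0204, -0.0111, 0.0128],"dr":[0.0, 0.0, 0.0]},
{"delta_pos":[-0.0204, -0.0112, 0.0129],"dr":[0.0, 0.0, 0.0]},
{"delta_pos":[-0.0203, -0.0111, 0.0128],"dr":[0.0, 0.0, 0.0]},
{"delta_pos":[-0.0204, -0.0112, 0.0129],"dr":[0.0, 0.0, 0.0]},
end [ 0.4828 -0.1974  0.183 ]
```

>>> {"op": "carry_out", "data": {"deltas": [{"delta_pos": [-0.018, -0.029, 0.002], "dr": [0.005, -0.048, 0.022]}, {"delta_pos": [-0.018, -0.029, 0.003], "dr": [0.005, -0.048, 0.022]}, {"delta_pos": [-0.019, -0.029, 0.004], "dr": [0.005, -0.048, 0.022]}, {"delta_pos": [-0.019, -0.028, 0.005], "dr": [0.005, -0.048, 0.022]}, {"delta_pos": [-0.019, -0.028, 0.006], "dr": [0.005, -0.048, 0.022]}, {"delta_pos": [-0.02, -0.027, 0.007], "dr": [0.005, -0.048, 0.022]}, {"delta_pos": [-0.02, -0.027, 0.009], "dr": [0.005, -0.048, 0.022]}, {"delta_pos": [-0.02, -0.026, 0.01], "dr": [0.005, -0.048, 0.022]}, {"delta_pos": [-0.02, -0.026, 0.011], "dr": [0.005, -0.048, 0.022]}], "grip": 0}}

```text
time: 1.23
tool_pos: [0.3996, -0.4191, 0.2114]
tcp_rot: [-2.068, 1.903, 0.457]
wrist_force: [-0.4, -0.5, -0.5]
width: -0.002
```

>>> {"op": "carry_out", "data": {"deltas": [{"delta_pos": [-0.02, -0.011, 0.013], "dr": [0, 0, 0]}, {"delta_pos": [-0.02, -0.011, 0.013], "dr": [0, 0, 0]}, {"delta_pos": [-0.02, -0.011, 0.013], "dr": [0, 0, 0]}, {"delta_pos": [-0.02, -0.011, 0.013], "dr": [0, 0, 0]}, {"delta_pos": [-0.02, -0.011, 0.013], "dr": [0, 0, 0]}, {"delta_pos": [-0.02, -0.011, 0.013], "dr": [0, 0, 0]}, {"delta_pos": [-0.02, -0.011, 0.013], "dr": [0, 0, 0]}, {"delta_pos": [-0.02, -0.011, 0.013], "dr": [0, 0, 0]}, {"delta_pos": [-0.02, -0.011, 0.013], "dr": [0, 0, 0]}, {"delta_pos": [0, 0, 0], "dr": [0, 0, 0]}]}}

```text
time: 2.48
tool_pos: [0.4801, -0.1978, 0.1813]
tcp_rot: [-2.072, 1.901, 0.456]
wrist_force: [-0.3, 0.2, 0.2]
width: 0.003
```

```bash
cat > b.py <<'E'
from plan import *
state()
kn=W(p,[-.094-p[3],0,.033])[0]
phi=np.radians(25)
show([(kn-ex*.055,Rt(phi),8)])
E
python3 look.py b wrist scene; python3 b.py
```

```text
wrist [[271.23772381738513, 0.0, 257.79456318147174], [0.0, 271.23772381738513, 196.93804463389014], [0.0, 0.0, 1.0]] None None [[ 9.99999867e-01 -4.37538125e-04  2.74385465e-04 -1.11067776e-04]
 [ 3.40940081e-04  9.58341758e-01  2.85623805e-01 -7.17022185e-02]
 [-3.87926353e-04 -2.85623673e-01  9.58341780e-01 -1.43550867e-01]
 [ 0.00000000e+00  0.00000000e+00  0.00000000e+00  1.00000000e+00]]
scene [[497.08591590881406, 0.0, 260.8002707073267], [0.0, 497.08591590881406, 192.48848286128057], [0.0, 0.0, 1.0]] [ 1.52118149 -0.4565415   0.8059616 ] [-1.82399501 -1.2704648   0.70901505] None
2.575 [ 0.48010116 -0.19977773  0.18158113] [-2.07107881  1.90279075  0.45432415] [-0.35447213  0.61825322  0.72395874] 0.005581676261213034
t 2.58 chest xyz -0.2461 0.0045 0.1816 F ex,ey,z [0.64, 0.3, 0.72] rel [[0.08, -0.9, -0.42], [-1.0, -0.08, -0.0], [-0.03, 0.42, -0.91]]
{"delta_pos":[0.0042, -0.0005, 0.0185],"dr":[0.0, 0.0, 0.0]},
{"delta_pos":[0.0042, -0.0006, 0.0185],"dr":[0.0, 0.0, 0.0]},
{"delta_pos":[0.0041, -0.0005, 0.0186],"dr":[0.0, -0.001, 0.001]},
{"delta_pos":[0.0042, -0.0006, 0.0185],"dr":[0.0, 0.0, 0.0]},
{"delta_pos":[0.0042, -0.0005, 0.0186],"dr":[0.0, -0.001, 0.001]},
{"delta_pos":[0.0042, -0.0006, 0.0185],"dr":[0.0, 0.0, 0.0]},
{"delta_pos":[0.0041, -0.0006, 0.0185],"dr":[0.0, -0.001, 0.001]},
{"delta_pos":[0.0042, -0.0005, 0.0186],"dr":[0.0, 0.0, 0.0]},
end [ 0.4819 -0.1674  0.033 ]
```

View pics/wrist_b.png

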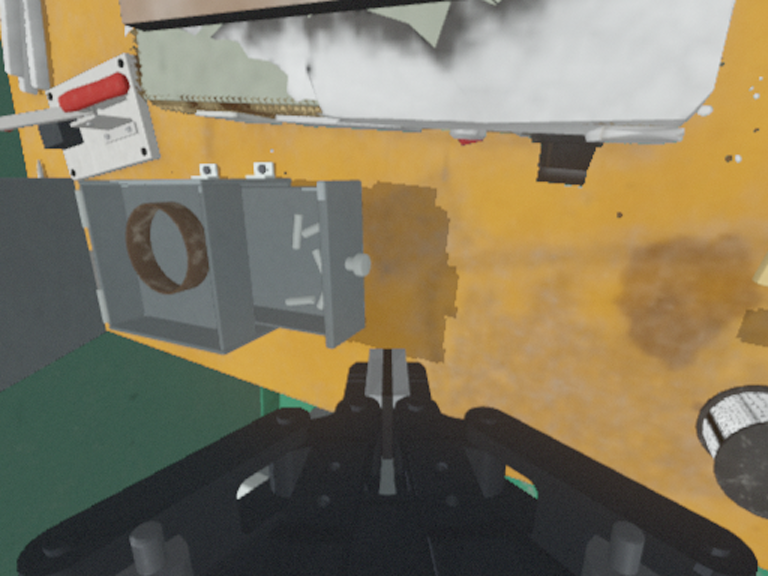

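View pics/scene_b.png

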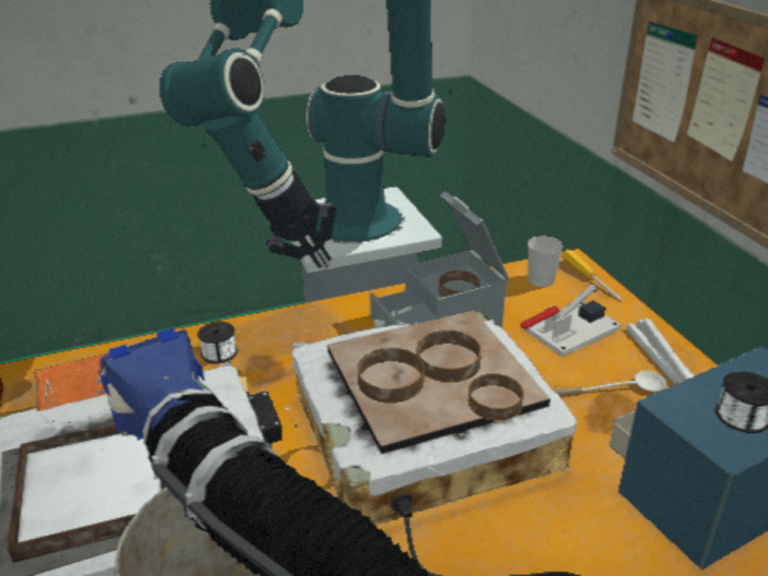

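```bash
cat > fit2.py <<'E'
from fit import *
w=load("wrist_b")
pts={"dft-":(327,182),"dft+":(331,347),"dfb-":(361,181),"dfb+":(363,331),"cf-":(206,182),"cf+":(223,352),"kn":(364,265)}
def mod(p,k):
    d=p[3]
    m={"dft-":[-.078-d,-.063,.066],"dft+":[-.078-d,.063,.066],"dfb-":[-.078-d,-.063,.012],"dfb+":[-.078-d,.063,.012]}
    return m[k] if k in m else model(p,k)
def rw(p,names=False):
    r=[(n,proj(w,W(p,mod(p,n)))[0]-np.array(uv)/1.5) for n,uv in pts.items()]
    return r if names else np.concatenate([a for _,a in r])
p0=np.load("fit.npy")
for n,a in rw(p0,True): print(n,a.round(2))
o=least_squares(lambda q:rw(np.r_[q,p0[4]]),p0[:4],loss="soft_l1"); print(o.x,p0)
for n,a in rw(np.r_[o.x,p0[4]],True): print(n,a.round(2))
o2=least_squares(lambda q:np.r_[rw(q),.7*res(q)],p0,loss="soft_l1"); print(o2.x); np.save("fit.npy",o2.x)
E
python3 fit2.py; python3 b.py
```

```text
dft- [-1.86 -1.11]
dft+ [-0.22  1.35]
dfb- [ 0.32 -1.01]
dfb+ [ 0.26 -3.05]
cf- [-3.65 -3.46]
cf+ [-0.63  1.01]
kn [ 0.18 -0.18]
[0.46583498 0.04303585 1.63773264 0.06244163] [0.46459945 0.04588458 1.65191494 0.06503746 1.08586867]
dft- [-0.81 -0.09]
dft+ [-0.61  2.04]
dfb- [ 1.23 -0.13]
dfb+ [-0.11 -2.43]
cf- [-0.88 -3.43]
cf+ [0.67 1.32]
kn [0.45 0.88]
[0.46501871 0.04409405 1.64319012 0.06345297 1.09574361]
t 2.58 chest xyz -0.2443 0.0026 0.1816 F ex,ey,z [0.64, 0.31, 0.72] rel [[0.08, -0.9, -0.42], [-1.0, -0.08, -0.0], [-0.03, 0.42, -0.91]]
{"delta_pos":[0.0042, -0.0003, 0.0185],"dr":[0.0, 0.0, 0.001]},
{"delta_pos":[0.0042, -0.0004, 0.0185],"dr":[0.001, 0.0, 0.001]},
{"delta_pos":[0.0042, -0.0003, 0.0185],"dr":[0.0, -0.001, 0.002]},
{"delta_pos":[0.0042, -0.0004, 0.0185],"dr":[0.001, 0.0, 0.001]},
{"delta_pos":[0.0042, -0.0003, 0.0186],"dr":[0.0, -0.001, 0.002]},
{"delta_pos":[0.0042, -0.0003, 0.0185],"dr":[0.001, 0.0, 0.001]},
{"delta_pos":[0.0042, -0.0004, 0.0186],"dr":[0.0, -0.001, 0.002]},
{"delta_pos":[0.0042, -0.0003, 0.0185],"dr":[0.001, 0.0, 0.001]},
end [ 0.4804 -0.1678  0.033 ]
```

>>> {"op": "carry_out", "data": {"deltas": [{"delta_pos": [0.004, -0.0003, 0.0185], "dr": [0, 0, 0]}, {"delta_pos": [0.004, -0.0003, 0.0185], "dr": [0, 0, 0]}, {"delta_pos": [0.004, -0.0003, 0.0185], "dr": [0, 0, 0]}, {"delta_pos": [0.004, -0.0003, 0.0185], "dr": [0, 0, 0]}, {"delta_pos": [0.004, -0.0003, 0.0185], "dr": [0, 0, 0]}, {"delta_pos": [0.004, -0.0003, 0.0185], "dr": [0, 0, 0]}, {"delta_pos": [0.004, -0.0003, 0.0185], "dr": [0, 0, 0]}, {"delta_pos": [0.004, -0.0003, 0.0185], "dr": [0, 0, 0]}, {"delta_pos": [0, 0, 0], "dr": [0, 0, 0]}]}}

```text
time: 3.7
tool_pos: [0.4785, -0.1657, 0.0321]
tcp_rot: [-2.069, 1.903, 0.46]
wrist_force: [-0.5, -0.7, -0.1]
width: 0.003
```

```bash
cat > c.py <<'E'
from plan import *
state()
s=bot.read_state();P=np.array(s["tool_pos"]);M=R.from_rotvec(s["tcp_rot"]).as_matrix()
d=P-[p[0],p[1],0];tgt=W(p,[(d@ex)+.04,0,.033])[0];print("40mm step",(M.T@(tgt-P)).round(4))
E
python3 look.py c wrist;python3 c.py
```

```text
wrist [[271.23772381738513, 0.0, 257.79456318147174], [0.0, 271.23772381738513, 196.93804463389014], [0.0, 0.0, 1.0]] None None [[ 9.99999866e-01 -4.39246434e-04  2.75000151e-04 -1.10188416e-04]
 [ 3.42402324e-04  9.58342248e-01  2.85622160e-01 -7.17005297e-02]
 [-3.89002778e-04 -2.85622027e-01  9.58342270e-01 -1.43549461e-01]
 [ 0.00000000e+00  0.00000000e+00  0.00000000e+00  1.00000000e+00]]
3.75 [ 0.47930667 -0.16632625  0.03308198] [-2.06939724  1.90332784  0.45731681] [ 0.00586695  0.01369535 -0.43442736] -0.000466286182135855
t 3.75 chest xyz -0.2109 0.001 0.0331 F ex,ey,z [0.01, -0.01, -0.43] rel [[0.08, -0.9, -0.42], [-1.0, -0.08, 0.0], [-0.04, 0.42, -0.91]]
40mm step [-0.0362 -0.0014  0.0169]
```

View pics/wrist_c.png

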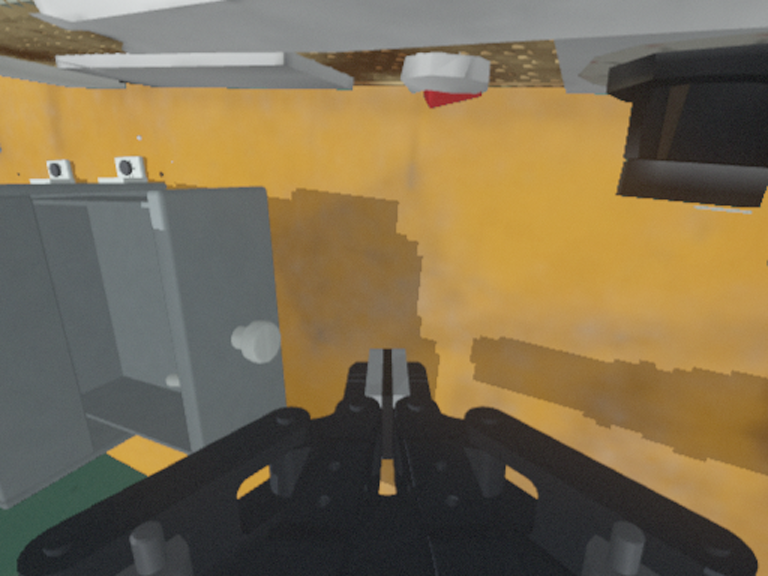

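>>> {"op": "carry_out", "data": {"deltas": [{"delta_pos": [-0.0072, -0.0003, 0.0034], "dr": [0, 0, 0]}, {"delta_pos": [-0.0072, -0.0003, 0.0034], "dr": [0, 0, 0]}, {"delta_pos": [-0.0072, -0.0003, 0.0034], "dr": [0, 0, 0]}, {"delta_pos": [-0.0072, -0.0003, 0.0034], "dr": [0, 0, 0]}, {"delta_pos": [-0.0054, 0, 0.0025], "dr": [0, 0, 0]}, {"delta_pos": [-0.0054, 0, 0.0025], "dr": [0, 0, 0]}, {"delta_pos": [-0.0054, 0, 0.0025], "dr": [0, 0, 0]}]}}

```text
time: 4.62
tool_pos: [0.4769, -0.1173, 0.0336]
tcp_rot: [-2.07, 1.904, 0.454]
wrist_force: [-0.9, -1.9, 0.5]
width: 0.002
```

```bash
python3 look.py d wrist;python3 c.py
```

```text
wrist [[271.23772381738513, 0.0, 257.79456318147174], [0.0, 271.23772381738513, 196.93804463389014], [0.0, 0.0, 1.0]] None None [[ 9.99999867e-01 -4.36571640e-04  2.76220258e-04 -1.07988974e-04]
 [ 3.39489857e-04  9.58341803e-01  2.85623657e-01 -7.17034476e-02]
 [-3.89408609e-04 -2.85623525e-01  9.58341823e-01 -1.43552315e-01]
 [ 0.00000000e+00  0.00000000e+00  0.00000000e+00  1.00000000e+00]]
4.675 [ 0.47677438 -0.11657495  0.03365086] [-2.06987801  1.90316933  0.45476583] [ 0.57428758 -0.18757808  0.05171009] 0.003464151402691029
t 4.67 chest xyz -0.1611 -0.0001 0.0337 F ex,ey,z [-0.23, -0.56, 0.05] rel [[0.08, -0.9, -0.42], [-1.0, -0.08, -0.0], [-0.03, 0.42, -0.91]]
40mm step [-0.036  -0.0003  0.0174]
```

View pics/wrist_d.png

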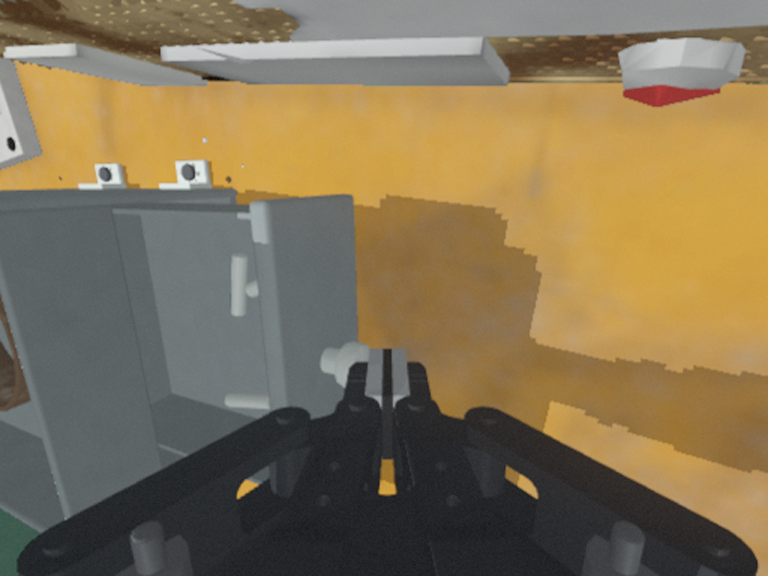

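>>> {"op": "carry_out", "data": {"deltas": [{"delta_pos": [-0.0054, 0, 0.0026], "dr": [0, 0, 0]}, {"delta_pos": [-0.0054, 0, 0.0026], "dr": [0, 0, 0]}, {"delta_pos": [-0.0054, 0, 0.0026], "dr": [0, 0, 0]}, {"delta_pos": [-0.0054, 0, 0.0026], "dr": [0, 0, 0]}, {"delta_pos": [-0.0054, 0, 0.0026], "dr": [0, 0, 0]}, {"delta_pos": [-0.0054, 0, 0.0026], "dr": [0, 0, 0]}, {"delta_pos": [-0.0054, 0, 0.0026], "dr": [0, 0, 0]}]}}

```text
time: 5.55
tool_pos: [0.4735, -0.0751, 0.033]
tcp_rot: [-2.07, 1.903, 0.454]
wrist_force: [-0.5, -1.3, 1.4]
width: 0.001
```

```bash
python3 look.py e wrist;python3 c.py
```

```text
wrist [[271.23772381738513, 0.0, 257.79456318147174], [0.0, 271.23772381738513, 196.93804463389014], [0.0, 0.0, 1.0]] None None [[ 9.99999866e-01 -4.37028479e-04  2.76253488e-04 -1.08598928e-04]
 [ 3.39918326e-04  9.58341914e-01  2.85623283e-01 -7.17035009e-02]
 [-3.89570806e-04 -2.85623151e-01  9.58341935e-01 -1.43552293e-01]
 [ 0.00000000e+00  0.00000000e+00  0.00000000e+00  1.00000000e+00]]
5.6 [ 0.4731869  -0.07430813  0.03297611] [-2.06923088  1.90300619  0.45564045] [-1.12949074 -0.14962383 -0.30446213] -0.0037905212300897314
t 5.6 chest xyz -0.1187 0.0004 0.033 F ex,ey,z [-0.07, 1.14, -0.3] rel [[0.08, -0.9, -0.42], [-1.0, -0.08, -0.0], [-0.03, 0.42, -0.91]]
40mm step [-0.0363 -0.0009  0.0168]
```

View pics/wrist_e.png

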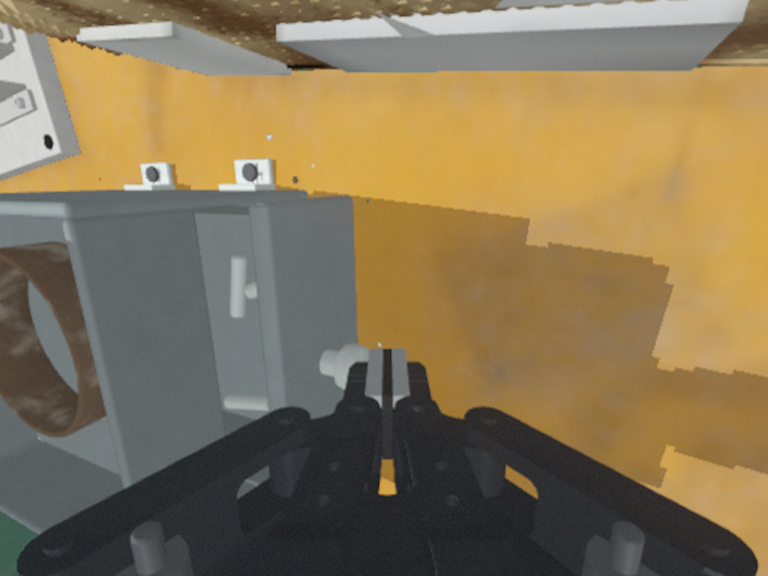

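>>> {"op": "carry_out", "data": {"deltas": [{"delta_pos": [-0.0045, -0.0001, 0.0021], "dr": [0, 0, 0]}, {"delta_pos": [-0.0045, -0.0001, 0.0021], "dr": [0, 0, 0]}, {"delta_pos": [-0.0027, 0, 0.0012], "dr": [0, 0, 0]}]}}

```text
time: 5.98
tool_pos: [0.4723, -0.0622, 0.0329]
tcp_rot: [-2.07, 1.903, 0.455]
wrist_force: [-1.2, -1.2, 0.5]
width: -0.002
```

>>> {"op": "carry_out", "data": {"deltas": [{"delta_pos": [-0.0027, 0, 0.0012], "dr": [0, 0, 0]}]}}

```text
time: 6.1
tool_pos: [0.472, -0.0594, 0.0329]
tcp_rot: [-2.07, 1.903, 0.455]
wrist_force: [-1.8, -2.4, 0.0]
width: 0.003
```

>>> {"op": "carry_out", "data": {"deltas": [{"delta_pos": [-0.0027, 0, 0.0012], "dr": [0, 0, 0]}]}}

```text
time: 6.22
tool_pos: [0.4719, -0.0565, 0.033]
tcp_rot: [-2.07, 1.904, 0.455]
wrist_force: [-1.2, -1.8, -0.2]
width: 0.005
```

```bash
python3 look.py f wrist;python3 c.py
```

```text
wrist [[271.23772381738513, 0.0, 257.79456318147174], [0.0, 271.23772381738513, 196.93804463389014], [0.0, 0.0, 1.0]] None None [[ 9.99999866e-01 -4.37180190e-04  2.76146197e-04 -1.08508488e-04]
 [ 3.40094389e-04  9.58341934e-01  2.85623217e-01 -7.17031000e-02]
 [-3.89511293e-04 -2.85623085e-01  9.58341954e-01 -1.43551947e-01]
 [ 0.00000000e+00  0.00000000e+00  0.00000000e+00  1.00000000e+00]]
6.275 [ 0.47180324 -0.05634651  0.03291478] [-2.06973862  1.90344542  0.45503104] [-0.77576816 -1.06482296 -0.30210924] 0.003244770566176983
t 6.28 chest xyz -0.1007 0.0005 0.0329 F ex,ey,z [-1.01, 0.85, -0.3] rel [[0.08, -0.9, -0.42], [-1.0, -0.08, -0.0], [-0.03, 0.42, -0.91]]
40mm step [-0.0363 -0.0009  0.0167]
```

View pics/wrist_f.png

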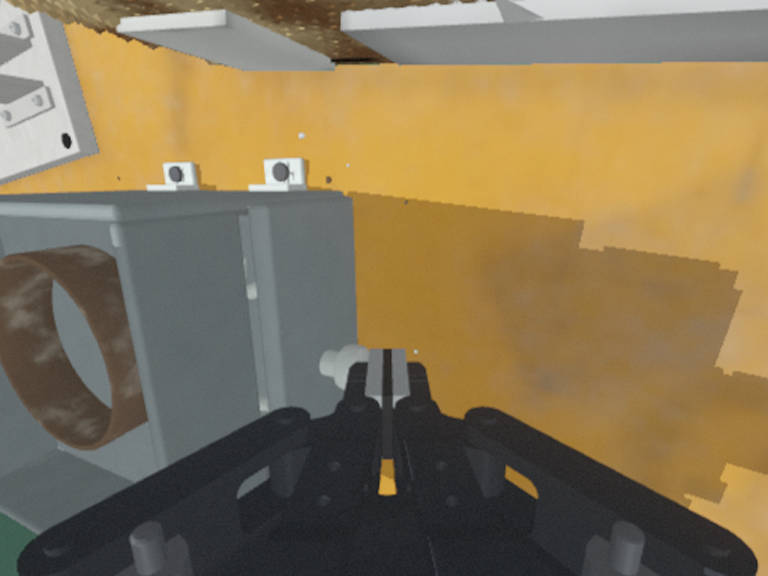

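>>> {"op": "carry_out", "data": {"deltas": [{"delta_pos": [-0.0018, 0, 0.0008], "dr": [0, 0, 0]}]}}

```text
time: 6.4
tool_pos: [0.472, -0.056, 0.033]
tcp_rot: [-2.072, 1.904, 0.452]
wrist_force: [-3.6, -10.2, 1.9]
width: -0.002
```

>>> {"op": "carry_out", "data": {"deltas": [{"delta_pos": [-0.0018, 0, 0.0008], "dr": [0, 0, 0]}]}}

```text
time: 6.52
tool_pos: [0.4721, -0.0558, 0.033]
tcp_rot: [-2.075, 1.905, 0.448]
wrist_force: [-5.5, -16.9, 3.2]
width: 0.0
```

>>> {"op": "carry_out", "data": {"deltas": [{"delta_pos": [-0.0018, 0, 0.0008], "dr": [0, 0, 0]}]}}

```text
time: 6.65
tool_pos: [0.4721, -0.0557, 0.033]
tcp_rot: [-2.078, 1.905, 0.444]
wrist_force: [-7.0, -23.6, 3.6]
width: -0.001
```

>>> {"op": "carry_out", "data": {"deltas": [{"delta_pos": [-0.0018, 0, 0.0008], "dr": [0, 0, 0]}]}}

```text
time: 6.78
tool_pos: [0.4722, -0.0555, 0.0331]
tcp_rot: [-2.081, 1.906, 0.44]
wrist_force: [-8.8, -29.0, 5.4]
width: -0.004
```

```bash
python3 look.py g wrist;python3 c.py
```

```text
wrist [[271.23772381738513, 0.0, 257.79456318147174], [0.0, 271.23772381738513, 196.93804463389014], [0.0, 0.0, 1.0]] None None [[ 9.99999870e-01 -4.29339897e-04  2.76451462e-04 -9.93401432e-05]
 [ 3.32491129e-04  9.58340177e-01  2.85629119e-01 -7.17045188e-02]
 [-3.87566520e-04 -2.85628990e-01  9.58340195e-01 -1.43554206e-01]
 [ 0.00000000e+00  0.00000000e+00  0.00000000e+00  1.00000000e+00]]
6.825 [ 0.47218735 -0.05560136  0.03305684] [-2.08100696  1.9062586   0.43991379] [ -8.30313063 -25.31635652   3.36141636] -0.0018570116374265742
t 6.83 chest xyz -0.1 0.0001 0.0331 F ex,ey,z [-24.65, 10.11, 3.36] rel [[0.08, -0.91, -0.41], [-1.0, -0.09, -0.0], [-0.03, 0.41, -0.91]]
40mm step [-0.0365 -0.0006  0.0164]
```

View pics/wrist_g.png

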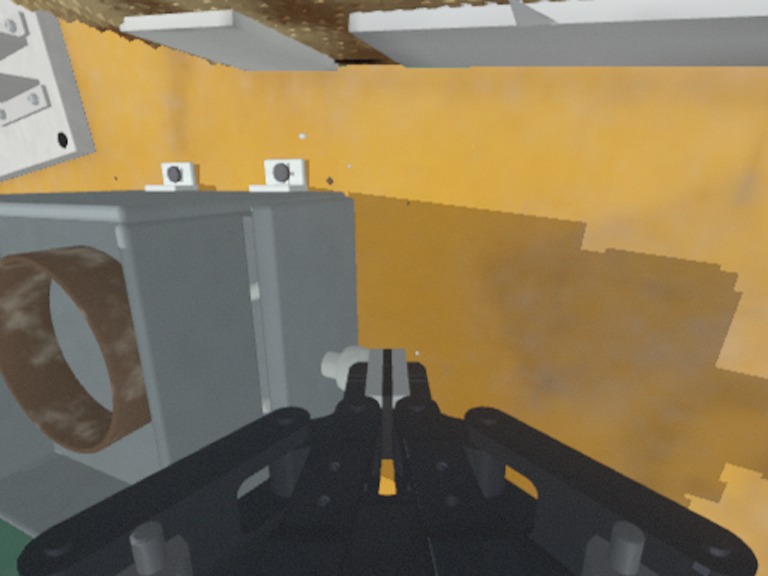

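```bash
cat > h.py <<'E'
from fit import *
p=np.load("fit.npy");w=load("wrist_g")
for d in(0,.004,.008):
    q=p.copy();q[3]=d
    for k,P in{"top-":[-.078-d,-.063,.066],"top0":[-.078-d,0,.066],"bot-":[-.078-d,-.063,.012],"bot+":[-.078-d,0.0,.012],"cf-":[-.07,-.065,.105],"cf0":[-.07,0,.105],"frontface z.066":[-.07,0,.066],"kn":[-.094-d,0,.039]}.items(): print(d,k,(proj(w,W(q,P))[0]*1.5).round(0),end=" ")
    print()
E
python3 h.py
python3 - <<'E'
from util import *
crop("wrist_g",60,115,260,265,"pics/wrist_g_c.png")
E
```

```text
0 top- [276. 204.] 0 top0 [288. 394.] 0 bot- [361. 196.] 0 bot+ [362. 338.] 0 cf- [129. 203.] 0 cf0 [171. 457.] 0 frontface z.066 [269. 389.] 0 kn [366. 370.] 
0.004 top- [287. 204.] 0.004 top0 [298. 397.] 0.004 bot- [370. 196.] 0.004 bot+ [370. 340.] 0.004 cf- [129. 203.] 0.004 cf0 [171. 457.] 0.004 frontface z.066 [269. 389.] 0.004 kn [376. 372.] 
0.008 top- [299. 205.] 0.008 top0 [308. 399.] 0.008 bot- [379. 196.] 0.008 bot+ [378. 341.] 0.008 cf- [129. 203.] 0.008 cf0 [171. 457.] 0.008 frontface z.066 [269. 389.] 0.008 kn [386. 374.] 
pics/wrist_g_c.png scale 4 origin 60 115
```

View pics/wrist_g_c.png

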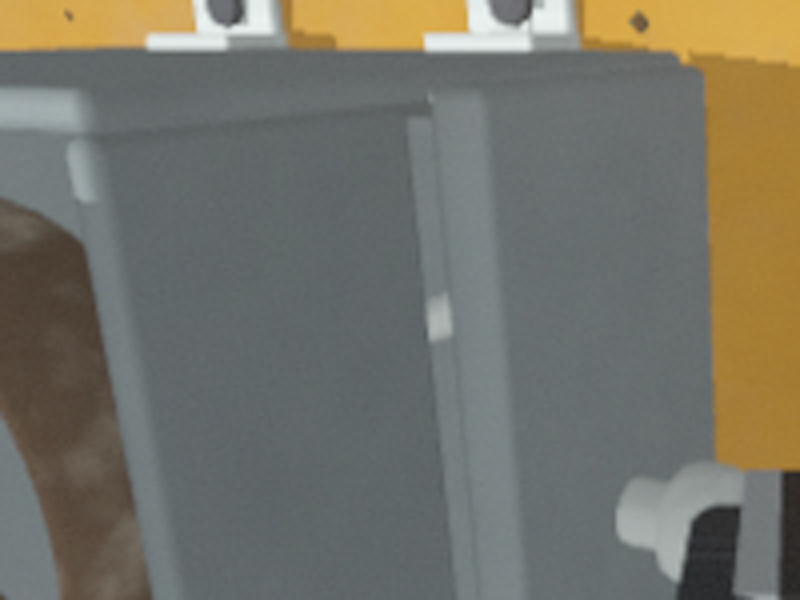

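```bash
cat > i.py <<'E'
from plan import *
state();print(np.round(bot.read_state()["q"],2))
phi=np.radians(25);e=R.from_matrix
# start from commanded back-off
show([(W(p,[-.14,0,.036])[0],Rt(phi),4),(W(p,[-.14,0,.295])[0],Rt(0),6),(W(p,[.075,0,.295])[0],Rt(0),6),(W(p,[.075,0,.212])[0],Rt(0),3)])
E
python3 i.py
```

```text
t 6.83 chest xyz -0.1 0.0001 0.0331 F ex,ey,z [-24.65, 10.11, 3.36] rel [[0.08, -0.91, -0.41], [-1.0, -0.09, -0.0], [-0.03, 0.41, -0.91]]
[-0.43  0.24  2.11  0.42  1.05  0.79]
{"delta_pos":[0.0088, 0.0001, -0.0048],"dr":[0.001, -0.004, 0.004]},
{"delta_pos":[0.0088, 0.0001, -0.0048],"dr":[0.001, -0.004, 0.004]},
{"delta_pos":[0.0088, 0.0001, -0.0048],"dr":[0.0, -0.004, 0.003]},
{"delta_pos":[0.0088, 0.0, -0.0048],"dr":[0.001, -0.004, 0.004]},
{"delta_pos":[-0.0182, 0.0, -0.0391],"dr":[0.0, 0.073, 0.0]},
{"delta_pos":[-0.0153, 0.0, -0.0404],"dr":[0.0, 0.073, 0.0]},
{"delta_pos":[-0.0123, 0.0, -0.0414],"dr":[0.0, 0.073, 0.0]},
{"delta_pos":[-0.0093, 0.0, -0.0421],"dr":[0.0, 0.072, 0.0]},
{"delta_pos":[-0.0063, 0.0, -0.0427],"dr":[0.0, 0.073, 0.0]},
{"delta_pos":[-0.0031, -0.0001, -0.0431],"dr":[0.0, 0.072, 0.0]},
{"delta_pos":[-0.0358, 0.0, 0.0],"dr":[0.0, 0.0, 0.0]},
{"delta_pos":[-0.0358, 0.0, 0.0],"dr":[0.0, 0.0, 0.0]},
{"delta_pos":[-0.0358, 0.0, 0.0],"dr":[0.0, 0.0, 0.0]},
{"delta_pos":[-0.0359, 0.0, 0.0],"dr":[0.0, 0.0, 0.0]},
{"delta_pos":[-0.0358, 0.0001, 0.0],"dr":[0.0, 0.0, 0.0]},
{"delta_pos":[-0.0359, 0.0, 0.0],"dr":[0.0, 0.0, 0.0]},
{"delta_pos":[0.0, 0.0, 0.0277],"dr":[0.0, 0.0, 0.0]},
{"delta_pos":[0.0, 0.0, 0.0277],"dr":[0.0, 0.0, 0.0]},
{"delta_pos":[0.0, 0.0, 0.0276],"dr":[0.0, 0.0, 0.0]},
end [0.4596 0.1189 0.212 ]
```

>>> {"op": "carry_out", "data": {"deltas": [{"delta_pos": [0.011, 0, -0.005], "dr": [0, 0, 0]}, {"delta_pos": [0.011, 0, -0.005], "dr": [0, 0, 0]}, {"delta_pos": [0.011, 0, -0.005], "dr": [0, 0, 0]}, {"delta_pos": [0.011, 0, -0.005], "dr": [0, 0, 0]}, {"delta_pos": [-0.018, 0, -0.039], "dr": [0, 0.072, 0]}, {"delta_pos": [-0.015, 0, -0.04], "dr": [0, 0.072, 0]}, {"delta_pos": [-0.012, 0, -0.042], "dr": [0, 0.072, 0]}, {"delta_pos": [-0.009, 0, -0.042], "dr": [0, 0.072, 0]}, {"delta_pos": [-0.006, 0, -0.043], "dr": [0, 0.073, 0]}, {"delta_pos": [-0.003, 0, -0.043], "dr": [0, 0.073, 0]}]}}

```text
time: 8.07
tool_pos: [0.475, -0.0986, 0.2934]
tcp_rot: [2.311, -2.127, 0.005]
wrist_force: [0.5, 0.4, -0.7]
width: -0.0
```

```bash
python3 look.py h wrist top
cat > i.py <<'E'
from plan import *
state();print(np.round(bot.read_state()["q"],2))
show([(W(p,[.075,0,.298])[0],Rt(0),6),(W(p,[.075,0,.212])[0],Rt(0),3)])
E
python3 i.py;python3 - <<'E'
from util import *
crop("top_h",120,150,300,250,"pics/top_h_c.png")
E
```

```text
wrist [[271.23772381738513, 0.0, 257.79456318147174], [0.0, 271.23772381738513, 196.93804463389014], [0.0, 0.0, 1.0]] None None [[ 9.99999921e-01 -1.89983665e-04  3.50143916e-04  3.04326918e-04]
 [ 8.20236771e-05  9.58315301e-01  2.85712753e-01 -7.17038538e-02]
 [-3.89829028e-04 -2.85712702e-01  9.58315240e-01 -1.43509196e-01]
 [ 0.00000000e+00  0.00000000e+00  0.00000000e+00  1.00000000e+00]]
top [[348.38162688643956, 0.0, 253.79806863579446], [0.0, 348.38162688643956, 194.02428584277095], [0.0, 0.0, 1.0]] [ 0.37189054 -0.04570378  1.19182924] [-2.19254554  2.17456175 -0.09494717] None
8.175 [ 0.47817931 -0.09821694  0.29832711] [-2.31010277  2.12095325 -0.01778263] [0.6259102  1.00664742 1.32931685] 0.00044775403972206426
t 8.18 chest xyz -0.1429 -0.0028 0.2983 F ex,ey,z [0.96, -0.7, 1.33] rel [[0.09, -1.0, 0.0], [-1.0, -0.09, -0.01], [0.01, -0.0, -1.0]]
[-0.25 -0.14  1.91 -0.    1.36  1.23]
{"delta_pos":[-0.0363, 0.0, -0.0001],"dr":[-0.002, -0.001, 0.002]},
{"delta_pos":[-0.0363, 0.0001, -0.0001],"dr":[-0.002, -0.001, 0.002]},
{"delta_pos":[-0.0363, 0.0001, 0.0],"dr":[-0.002, -0.001, 0.002]},
{"delta_pos":[-0.0363, 0.0002, 0.0],"dr":[-0.002, -0.001, 0.002]},
{"delta_pos":[-0.0364, 0.0003, 0.0],"dr":[-0.002, 0.0, 0.002]},
{"delta_pos":[-0.0363, 0.0004, 0.0],"dr":[-0.002, -0.001, 0.003]},
{"delta_pos":[0.0, 0.0, 0.0287],"dr":[0.0, 0.0, 0.0]},
{"delta_pos":[0.0, 0.0, 0.0287],"dr":[0.0, 0.0, 0.0]},
{"delta_pos":[0.0, 0.0, 0.0286],"dr":[0.0, 0.0, 0.0]},
end [0.4596 0.1189 0.212 ]
pics/top_h_c.png scale 4 origin 120 150
```

View pics/wrist_h.png

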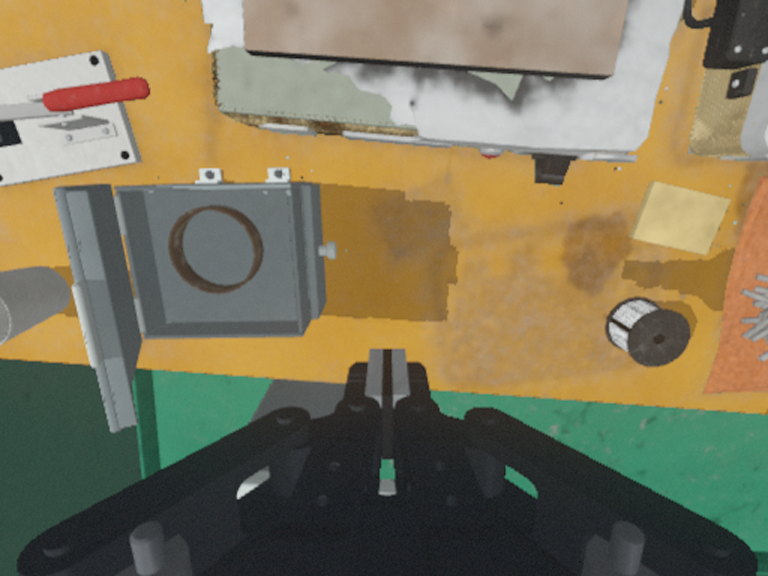

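View pics/top_h_c.png

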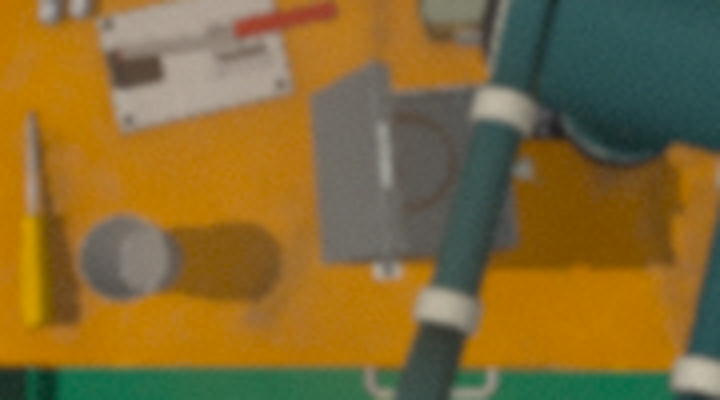

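>>> {"op": "carry_out", "data": {"deltas": [{"delta_pos": [-0.036, 0, 0], "dr": [-0.002, 0, 0.002]}, {"delta_pos": [-0.036, 0, 0], "dr": [-0.002, 0, 0.002]}, {"delta_pos": [-0.036, 0, 0], "dr": [-0.002, 0, 0.002]}, {"delta_pos": [-0.036, 0, 0], "dr": [-0.002, 0, 0.002]}, {"delta_pos": [-0.036, 0, 0], "dr": [-0.002, 0, 0.002]}, {"delta_pos": [-0.037, 0, 0], "dr": [-0.002, 0, 0.002]}, {"delta_pos": [0, 0, 0], "dr": [0, 0, 0]}]}}

```text
time: 9.05
tool_pos: [0.4576, 0.1195, 0.2906]
tcp_rot: [2.296, -2.131, -0.014]
wrist_force: [-0.1, 0.2, 0.4]
width: 0.004
```

```bash
python3 look.py i wrist; python3 h.py >/dev/null
cat > i2.py <<'E'
from plan import *
state()
show([(W(p,[.075,0,.212])[0],Rt(0),4)])
w=load("wrist_i")
for th in(p[4]-.1,p[4],p[4]+.1): print(th,(proj(w,W(p,[lid(th,.146,-.067,.006),lid(th,.146,.067,.006),lid(th,0,-.067,.006)]))*1.5).round(0).tolist())
E
python3 i2.py
```

```text
wrist [[271.23772381738513, 0.0, 257.79456318147174], [0.0, 271.23772381738513, 196.93804463389014], [0.0, 0.0, 1.0]] None None [[ 9.99999918e-01 -1.98316469e-04  3.51745204e-04  3.08687816e-04]
 [ 8.95529923e-05  9.58316294e-01  2.85709420e-01 -7.16932533e-02]
 [-3.93744044e-04 -2.85709366e-01  9.58316234e-01 -1.43497730e-01]
 [ 0.00000000e+00  0.00000000e+00  0.00000000e+00  1.00000000e+00]]
9.1 [0.45777173 0.11837187 0.29066626] [ 2.29453873 -2.13155059 -0.01273248] [ 0.38426784 -0.8323496  -0.36576347] 0.0026013213359575914
t 9.1 chest xyz 0.0746 0.0019 0.2907 F ex,ey,z [-0.86, -0.32, -0.37] rel [[0.07, -1.0, 0.0], [-1.0, -0.07, 0.01], [-0.01, -0.0, -1.0]]
{"delta_pos":[-0.0001, -0.0007, 0.0197],"dr":[0.003, 0.0, 0.0]},
{"delta_pos":[-0.0001, -0.0007, 0.0196],"dr":[0.003, 0.0, 0.0]},
{"delta_pos":[-0.0001, -0.0006, 0.0197],"dr":[0.003, 0.0, 0.001]},
{"delta_pos":[-0.0001, -0.0005, 0.0196],"dr":[0.004, -0.001, 0.0]},
end [0.4596 0.1189 0.212 ]
0.9957436088672004 [[555.0, 179.0], [525.0, 422.0], [387.0, 175.0]]
1.0957436088672003 [[532.0, 179.0], [506.0, 429.0], [387.0, 175.0]]
1.1957436088672004 [[506.0, 179.0], [484.0, 435.0], [387.0, 175.0]]
```

View pics/wrist_i.png

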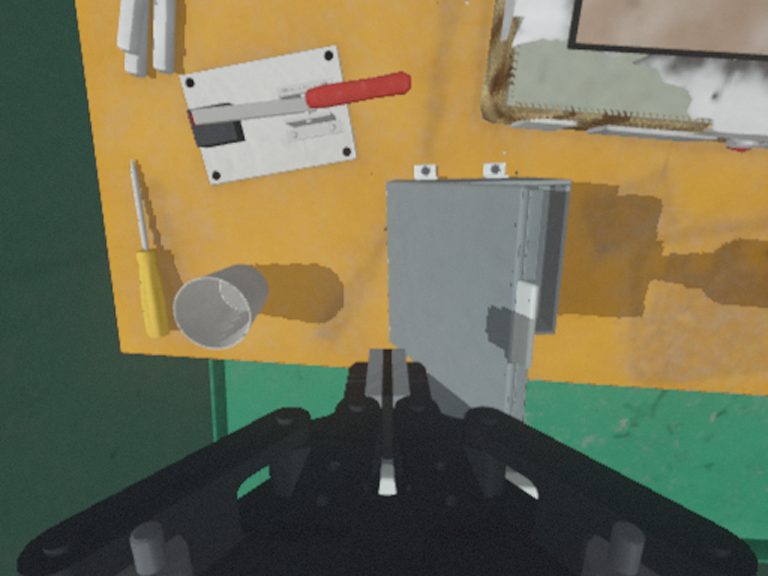

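>>> {"op": "carry_out", "data": {"deltas": [{"delta_pos": [0, -0.0006, 0.0195], "dr": [0.003, 0, 0]}, {"delta_pos": [0, -0.0006, 0.0195], "dr": [0.003, 0, 0]}, {"delta_pos": [0, -0.0006, 0.0195], "dr": [0.003, 0, 0]}, {"delta_pos": [0, -0.0006, 0.0195], "dr": [0.003, 0, 0]}, {"delta_pos": [-0.012, 0, 0], "dr": [0, 0, 0]}, {"delta_pos": [-0.012, 0, 0], "dr": [0, 0, 0]}]}}

```text
time: 9.85
tool_pos: [0.4588, 0.1421, 0.2141]
tcp_rot: [-2.297, 2.142, -0.002]
wrist_force: [0.4, 0.9, 0.2]
width: 0.003
```

```bash
cat > j.py <<'E'
from plan import *
import sys
state()
th0,th1,n=map(float,sys.argv[1:4]);n=int(n)
wp=[]
for th in np.linspace(th0,th1,n):
    P=np.array(lid(th,.118,0,.006));P[0]+=.009
    print(round(th,3),P.round(4))
    wp.append((W(p,P)[0],Rt(0),1))
show(wp)
E
python3 j.py 1.1 0.5 10
```

```text
t 9.85 chest xyz 0.0982 -0.0009 0.2141 F ex,ey,z [0.82, -0.49, 0.18] rel [[0.07, -1.0, 0.0], [-1.0, -0.07, -0.0], [0.0, -0.0, -1.0]]
1.1 [0.0308 0.     0.2139]
1.033 [0.0237 0.     0.2104]
0.967 [0.0169 0.     0.2065]
0.9 [0.0103 0.     0.2022]
0.833 [0.0041 0.     0.1974]
0.767 [-0.0018  0.      0.1922]
0.7 [-0.0074  0.      0.1866]
0.633 [-0.0126  0.      0.1807]
0.567 [-0.0173  0.      0.1744]
0.5 [-0.0217  0.      0.1678]
{"delta_pos":[0.0674, 0.0008, 0.0003],"dr":[-0.002, 0.0, -0.002]},
{"delta_pos":[0.0071, 0.0, 0.0034],"dr":[0.0, 0.0, 0.0]},
{"delta_pos":[0.0068, 0.0, 0.0039],"dr":[0.0, 0.0, 0.0]},
{"delta_pos":[0.0066, -0.0001, 0.0044],"dr":[0.0, 0.0, 0.0]},
{"delta_pos":[0.0062, 0.0, 0.0048],"dr":[0.0, 0.0, 0.0]},
{"delta_pos":[0.0059, 0.0, 0.0052],"dr":[0.0, 0.0, 0.0]},
{"delta_pos":[0.0056, 0.0, 0.0055],"dr":[0.0, 0.0, 0.0]},
{"delta_pos":[0.0052, 0.0, 0.006],"dr":[0.0, 0.0, 0.0]},
{"delta_pos":[0.0047, 0.0, 0.0062],"dr":[0.0, 0.0, 0.0]},
{"delta_pos":[0.0044, 0.0, 0.0066],"dr":[0.0, 0.0, 0.0]},
end [0.4666 0.0225 0.1678]
```

>>> {"op": "carry_out", "data": {"deltas": [{"delta_pos": [0.014, 0.0002, 0], "dr": [0, 0, 0]}, {"delta_pos": [0.014, 0.0002, 0], "dr": [0, 0, 0]}, {"delta_pos": [0.014, 0.0002, 0], "dr": [0, 0, 0]}, {"delta_pos": [0.01, 0.0002, 0], "dr": [0, 0, 0]}, {"delta_pos": [0.006, 0, 0], "dr": [0, 0, 0]}, {"delta_pos": [0.006, 0, 0], "dr": [0, 0, 0]}]}}

```text
time: 10.6
tool_pos: [0.4622, 0.0776, 0.2136]
tcp_rot: [-2.298, 2.141, -0.002]
wrist_force: [-0.4, 2.2, -0.5]
width: 0.002
```

```bash
python3 look.py j wrist;python3 j.py 1.04 0.5 8
```

```text
wrist [[271.23772381738513, 0.0, 257.79456318147174], [0.0, 271.23772381738513, 196.93804463389014], [0.0, 0.0, 1.0]] None None [[ 9.99999918e-01 -1.93660165e-04  3.56853461e-04  3.12293663e-04]
 [ 8.36318745e-05  9.58316706e-01  2.85708041e-01 -7.17072653e-02]
 [-3.97308900e-04 -2.85707988e-01  9.58316643e-01 -1.43509662e-01]
 [ 0.00000000e+00  0.00000000e+00  0.00000000e+00  1.00000000e+00]]
10.65 [0.46224872 0.0772653  0.2136121 ] [-2.29830600e+00  2.14089058e+00 -2.02437930e-03] [ 0.67073163  0.71441908 -0.05720777] 0.0006832595104088085
t 10.65 chest xyz 0.0333 0.0004 0.2136 F ex,ey,z [0.66, -0.72, -0.06] rel [[0.07, -1.0, 0.0], [-1.0, -0.07, -0.0], [0.0, -0.0, -1.0]]
1.04 [0.0244 0.     0.2108]
0.963 [0.0165 0.     0.2063]
0.886 [0.009  0.     0.2012]
0.809 [0.0019 0.     0.1955]
0.731 [-0.0048  0.      0.1893]
0.654 [-0.011   0.      0.1826]
0.577 [-0.0166  0.      0.1754]
0.5 [-0.0217  0.      0.1678]
{"delta_pos":[0.0088, -0.0004, 0.0028],"dr":[-0.001, -0.001, -0.002]},
{"delta_pos":[0.008, 0.0, 0.0045],"dr":[0.0, 0.0, 0.0]},
{"delta_pos":[0.0075, 0.0, 0.0051],"dr":[0.0, 0.0, 0.0]},
{"delta_pos":[0.0071, 0.0, 0.0057],"dr":[0.0, 0.0, 0.0]},
{"delta_pos":[0.0067, 0.0, 0.0062],"dr":[0.0, 0.0, 0.0]},
{"delta_pos":[0.0062, 0.0001, 0.0067],"dr":[0.0, 0.0, 0.0]},
{"delta_pos":[0.0056, 0.0, 0.0072],"dr":[0.0, 0.0, 0.0]},
{"delta_pos":[0.0051, 0.0, 0.0076],"dr":[0.0, 0.0, 0.0]},
end [0.4666 0.0225 0.1678]
```

View pics/wrist_j.png

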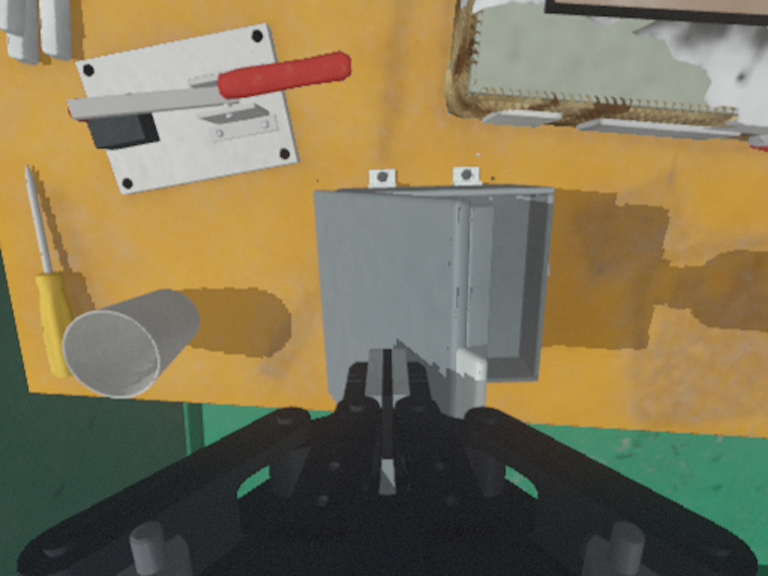

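>>> {"op": "carry_out", "data": {"deltas": [{"delta_pos": [0.0045, -0.0002, 0.0014], "dr": [0, 0, 0]}, {"delta_pos": [0.0045, -0.0002, 0.0014], "dr": [0, 0, 0]}, {"delta_pos": [0.008, 0, 0.0045], "dr": [0, 0, 0]}, {"delta_pos": [0.0075, 0, 0.005], "dr": [0, 0, 0]}, {"delta_pos": [0.007, 0, 0.0057], "dr": [0, 0, 0]}]}}

```text
time: 11.28
tool_pos: [0.4653, 0.0461, 0.1955]
tcp_rot: [-2.298, 2.14, -0.003]
wrist_force: [0.9, 1.5, 0.9]
width: 0.003
```

```bash
python3 look.py k wrist;python3 j.py 0.73 0.1 9
```

```text
wrist [[271.23772381738513, 0.0, 257.79456318147174], [0.0, 271.23772381738513, 196.93804463389014], [0.0, 0.0, 1.0]] None None [[ 9.99999918e-01 -1.92998668e-04  3.56872013e-04  3.12337856e-04]
 [ 8.29925729e-05  9.58316650e-01  2.85708228e-01 -7.17080046e-02]
 [-3.97137700e-04 -2.85708175e-01  9.58316587e-01 -1.43510331e-01]
 [ 0.00000000e+00  0.00000000e+00  0.00000000e+00  1.00000000e+00]]
11.325 [0.4648202  0.04529671 0.19465106] [ 2.29870353 -2.14089786  0.00257616] [0.50665399 0.40130719 0.99842728] 0.002062091419826689
t 11.32 chest xyz 0.0012 0.0001 0.1947 F ex,ey,z [0.36, -0.53, 1.0] rel [[0.07, -1.0, 0.0], [-1.0, -0.07, -0.0], [0.0, -0.0, -1.0]]
0.73 [-0.0049  0.      0.1892]
0.651 [-0.0112  0.      0.1823]
0.572 [-0.0169  0.      0.175 ]
0.494 [-0.0221  0.      0.1672]
0.415 [-0.0266  0.      0.1591]
0.336 [-0.0304  0.      0.1506]
0.257 [-0.0336  0.      0.1419]
0.179 [-0.0361  0.      0.1329]
0.1 [-0.0378  0.      0.1238]
{"delta_pos":[0.0061, -0.0001, 0.0055],"dr":[-0.001, -0.001, -0.001]},
{"delta_pos":[0.0063, 0.0, 0.0069],"dr":[0.0, 0.0, 0.0]},
{"delta_pos":[0.0057, 0.0, 0.0073],"dr":[0.0, 0.0, 0.0]},
{"delta_pos":[0.0052, 0.0, 0.0078],"dr":[0.0, 0.0, 0.0]},
{"delta_pos":[0.0045, 0.0, 0.0081],"dr":[0.0, 0.0, 0.0]},
{"delta_pos":[0.0038, 0.0, 0.0085],"dr":[0.0, 0.0, 0.0]},
{"delta_pos":[0.0032, 0.0, 0.0087],"dr":[0.0, 0.0, 0.0]},
{"delta_pos":[0.0024, 0.0, 0.009],"dr":[0.0, 0.0, 0.0]},
{"delta_pos":[0.0018, 0.0, 0.0091],"dr":[0.0, 0.0, 0.0]},
end [0.4677 0.0064 0.1238]
```

View pics/wrist_k.png

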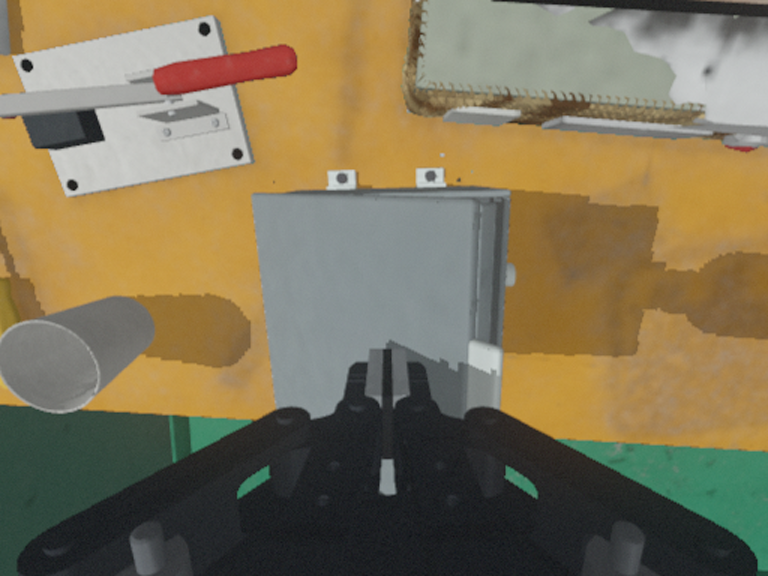

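>>> {"op": "carry_out", "data": {"deltas": [{"delta_pos": [0.006, 0, 0.0055], "dr": [0, 0, 0]}, {"delta_pos": [0.006, 0, 0.007], "dr": [0, 0, 0]}, {"delta_pos": [0.0057, 0, 0.0073], "dr": [0, 0, 0]}, {"delta_pos": [0.0052, 0, 0.0078], "dr": [0, 0, 0]}, {"delta_pos": [0.0045, 0, 0.008], "dr": [0, 0, 0]}, {"delta_pos": [0.0038, 0, 0.0085], "dr": [0, 0, 0]}, {"delta_pos": [0.003, 0, 0.0085], "dr": [0, 0, 0]}, {"delta_pos": [0.0024, 0, 0.008], "dr": [0, 0, 0]}]}}

```text
time: 12.32
tool_pos: [0.4675, 0.0099, 0.1344]
tcp_rot: [-2.299, 2.14, -0.002]
wrist_force: [1.1, -0.1, 0.8]
width: 0.001
```

```bash
python3 look.py l wrist;python3 j.py 0.1 0 3
```

```text
wrist [[271.23772381738513, 0.0, 257.79456318147174], [0.0, 271.23772381738513, 196.93804463389014], [0.0, 0.0, 1.0]] None None [[ 9.99999918e-01 -1.93473846e-04  3.56584669e-04  3.12139088e-04]
 [ 8.35300344e-05  9.58316645e-01  2.85708244e-01 -7.17069633e-02]
 [-3.96998097e-04 -2.85708191e-01  9.58316582e-01 -1.43509435e-01]
 [ 0.00000000e+00  0.00000000e+00  0.00000000e+00  1.00000000e+00]]
12.375 [0.46671867 0.00981442 0.13329166] [ 2.29857364e+00 -2.14051197e+00 -2.90863234e-04] [ 0.54114284 -0.50329011 -0.3988294 ] -0.0022062543583076704
t 12.38 chest xyz -0.0343 0.0008 0.1333 F ex,ey,z [-0.54, -0.5, -0.4] rel [[0.07, -1.0, 0.0], [-1.0, -0.07, 0.0], [-0.0, -0.0, -1.0]]
0.1 [-0.0378  0.      0.1238]
0.05 [-0.0386  0.      0.1179]
0.0 [-0.039  0.     0.112]
{"delta_pos":[0.0035, -0.0008, 0.0095],"dr":[0.001, 0.0, -0.001]},
{"delta_pos":[0.0007, 0.0, 0.0059],"dr":[0.0, 0.0, 0.0]},
{"delta_pos":[0.0005, 0.0, 0.0059],"dr":[0.0, 0.0, 0.0]},
end [0.4679 0.0052 0.112 ]
```

View pics/wrist_l.png

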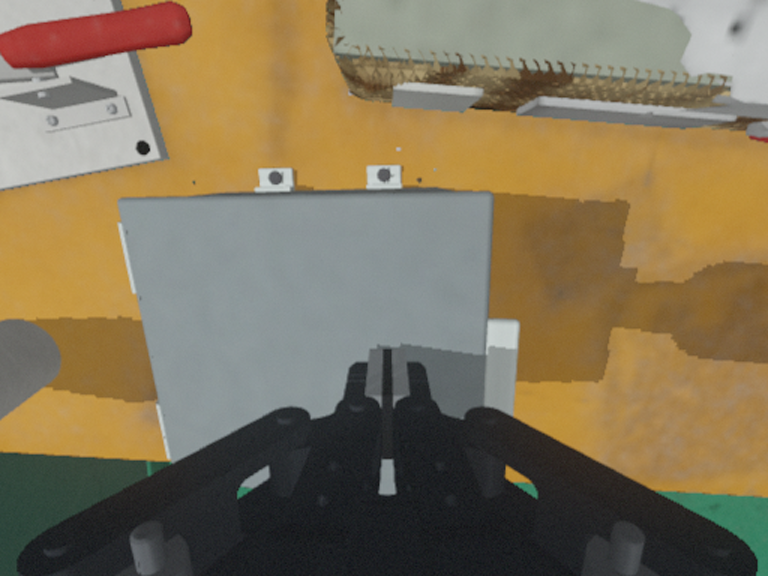

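>>> {"op": "carry_out", "data": {"deltas": [{"delta_pos": [0.002, -0.0005, 0.005], "dr": [0, 0, 0]}, {"delta_pos": [0.0015, -0.0003, 0.005], "dr": [0, 0, 0]}, {"delta_pos": [0.001, 0, 0.005], "dr": [0, 0, 0]}, {"delta_pos": [0.0005, 0, 0.003], "dr": [0, 0, 0]}]}}

```text
time: 12.88
tool_pos: [0.4687, 0.0052, 0.1167]
tcp_rot: [-2.299, 2.14, -0.002]
wrist_force: [-1.4, 0.4, 0.5]
width: 0.001
```

>>> {"op": "carry_out", "data": {"deltas": [{"delta_pos": [0, 0, 0.002], "dr": [0, 0, 0]}]}}

```text
time: 13.0
tool_pos: [0.4687, 0.0051, 0.1149]
tcp_rot: [-2.299, 2.14, -0.002]
wrist_force: [-0.9, 0.2, 1.4]
width: -0.002
```

>>> {"op": "carry_out", "data": {"deltas": [{"delta_pos": [0, 0, 0.002], "dr": [0, 0, 0]}]}}

```text
time: 13.12
tool_pos: [0.4688, 0.005, 0.1131]
tcp_rot: [-2.299, 2.14, -0.003]
wrist_force: [-0.0, -0.9, 0.6]
width: -0.001
```

>>> {"op": "carry_out", "data": {"deltas": [{"delta_pos": [0, 0, 0.002], "dr": [0, 0, 0]}]}}

```text
time: 13.25
tool_pos: [0.4689, 0.005, 0.1118]
tcp_rot: [-2.299, 2.14, -0.002]
wrist_force: [-5.7, -1.3, 14.6]
width: -0.0
```

>>> {"op": "carry_out", "data": {"deltas": [{"delta_pos": [0, 0, 0.001], "dr": [0, 0, 0]}, {"delta_pos": [0, 0, 0], "dr": [0, 0, 0]}]}}

```text
time: 13.5
tool_pos: [0.4689, 0.005, 0.1118]
tcp_rot: [-2.299, 2.14, -0.002]
wrist_force: [-5.8, -0.4, 13.0]
width: 0.001
```

>>> {"op": "carry_out", "data": {"deltas": [{"delta_pos": [0, 0, -0.005], "dr": [0, 0, 0]}, {"delta_pos": [0, 0, -0.02], "dr": [0, 0, 0]}, {"delta_pos": [0, 0, -0.04], "dr": [0, 0, 0]}, {"delta_pos": [0.02, 0, -0.04], "dr": [0, 0, 0]}, {"delta_pos": [0.03, 0, -0.04], "dr": [0, 0, 0]}, {"delta_pos": [0.03, 0, -0.03], "dr": [0, 0, 0]}, {"delta_pos": [0.03, 0, -0.01], "dr": [0, 0, 0]}, {"delta_pos": [0.03, 0, 0], "dr": [0, 0, 0]}, {"delta_pos": [0, 0, 0], "dr": [0, 0, 0]}]}}

```text
time: 14.62
tool_pos: [0.4785, -0.1359, 0.295]
tcp_rot: [-2.296, 2.144, -0.002]
wrist_force: [0.4, 0.1, 0.3]
width: 0.0
```

```bash
python3 look.py m wrist scene top
python3 - <<'E'
from fit import *
p=np.load("fit.npy");p[3]=0;p[4]=0
for nm in("wrist_m","scene_m"):
    c=load(nm);print(nm)
    for k,P in{"top-":[-.078,-.063,.066],"bot-":[-.078,-.063,.012],"bot+":[-.078,.063,.012],"kn":[-.094,0,.039],"lo-":lid(0,.146,-.067,.006),"lo+":lid(0,.146,.067,.006),"lh-":lid(0,0,-.067,.006)}.items(): print(k,(proj(c,W(p,P))[0]*1.5).round(0))
crop("scene_m",235,115,395,235,"pics/scene_m_c.png")
E
```

```text
wrist [[271.23772381738513, 0.0, 257.79456318147174], [0.0, 271.23772381738513, 196.93804463389014], [0.0, 0.0, 1.0]] None None [[ 9.99999917e-01 -1.93741715e-04  3.58321453e-04  3.14686216e-04]
 [ 8.32909546e-05  9.58316954e-01  2.85707209e-01 -7.17080332e-02]
 [-3.98738928e-04 -2.85707156e-01  9.58316890e-01 -1.43509548e-01]
 [ 0.00000000e+00  0.00000000e+00  0.00000000e+00  1.00000000e+00]]
scene [[497.08591590881406, 0.0, 260.8002707073267], [0.0, 497.08591590881406, 192.48848286128057], [0.0, 0.0, 1.0]] [ 1.52118149 -0.4565415   0.8059616 ] [-1.82399501 -1.2704648   0.70901505] None
top [[348.38162688643956, 0.0, 253.79806863579446], [0.0, 348.38162688643956, 194.02428584277095], [0.0, 0.0, 1.0]] [ 0.37189054 -0.04570378  1.19182924] [-2.19254554  2.17456175 -0.09494717] None
14.775 [ 0.47821891 -0.13375332  0.29461089] [-2.29863452e+00  2.14027753e+00 -1.52911536e-04] [ 0.10877099  0.14322841 -0.44273205] -0.0016744206966562386
wrist_m
top- [270. 186.]
bot- [284. 184.]
bot+ [293. 303.]
kn [299. 251.]
lo- [250. 182.]
lo+ [266. 342.]
lh- [ 62. 183.]
scene_m
top- [431. 318.]
bot- [430. 343.]
bot+ [400. 307.]
kn [407. 314.]
lo- [433. 296.]
lo+ [400. 261.]
lh- [507. 278.]
pics/scene_m_c.png scale 5 origin 235 115
```

View pics/wrist_m.png

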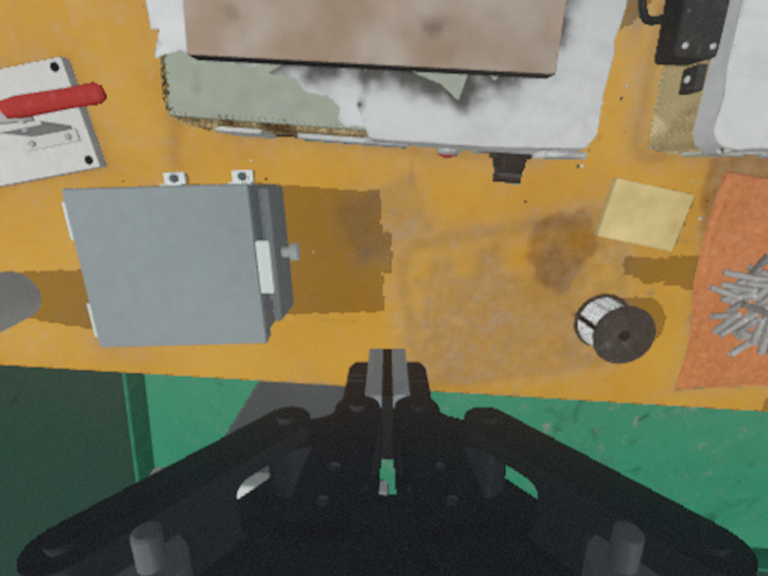

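View pics/scene_m_c.png

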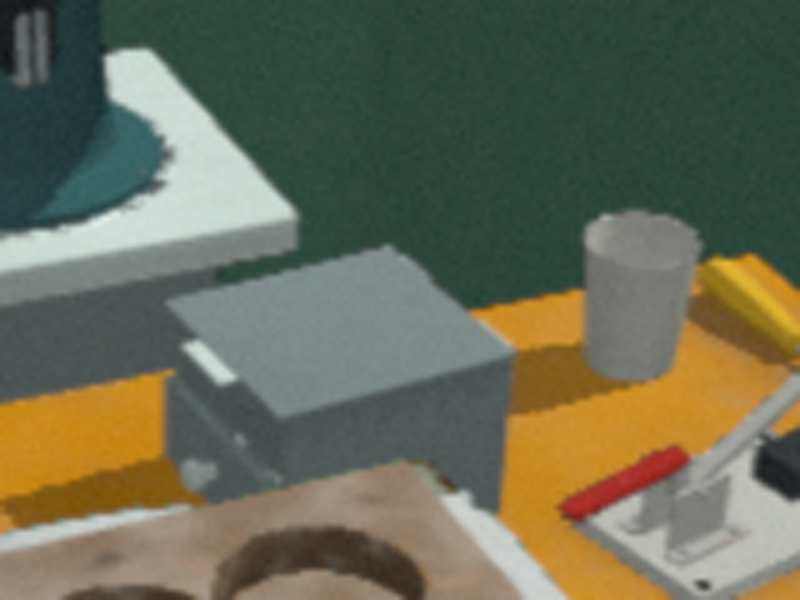

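View pics/top_m.png

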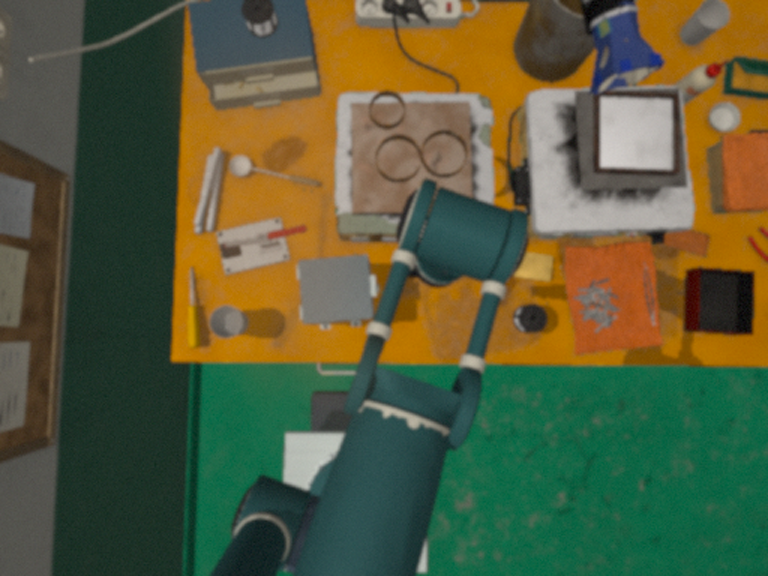

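```bash
python3 -c "
from workcell import bot
print(bot.finish_job())"
```

```text
the job is handed in; nothing more can be done
None
```

The chest is closed up: I pushed the drawer home first, then the lid shut, both with the closed fingertips and no gripping. I handed it in at about 14.8 s of the 48 s.

- **Drawer:** I pushed the knob along the chest's +x until it hit a hard stop, with about 25 N along the push. In the last wrist picture the knob is within 1 px and the plate's lower corners within about 5 px of where a fully home drawer should be. That puts the remaining error at 1–2 mm at most, which is as fine as my chest position allows.
- **Lid:** I pushed its outer face near the free edge down along the hinge arc. It stopped with the fingertip at z = 0.1118 m (0.112 m is shut), at about 14 N. After I withdrew, its corners matched the shut pose within 2 px and it stayed down.
- **Ring and bystanders:** The ring was still lying in the tray before the lid closed, and cannot be seen now. In the last pictures the cup and spool stand where they were. I never identified the bronze block for certain, so I did not check it separately. The yellow plate that may be it shows no change, and I felt no unexpected contact there.
- **Errors and disagreements:** The camera fits of the chest differed by about 3 mm. My first estimate of the lid angle (1.10 rad) was a little below what the wrist camera showed (about 1.15 rad). I also made one short move in the wrong direction in free air behind the lid, which touched nothing. None of these affected the result.

The robot was clear of everything at hand-in, with the tip at z = 0.295 m and wrist force near zero.

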